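Sort the mixed-up paint jars and set out the water cup

TASK

Get the painting place ready: the violet, red and green paint jars have been mixed up, so stand each one in the middle of the coaster of its own colour (one may already be right; the empty yellow coaster is a handy place to park a jar on the way), and lift the yellow water cup straight up out of the blue cup and stand it in the middle of the yellow coaster. Leave the blue cup and the white jar standing where they are, and knock over none of the jars or cups.

Things in the scene. Friction and masses are not known exactly. Their poses are not given: they have to be found in the camera images.
- jar_violet_mid (a point): The violet paint jar: an upright round jar 42 mm in diameter (violet body, 40 mm high) with a black screw cap 38 mm in diameter and a violet disc on the cap; 62 mm high in all, about 0.09 kg. It starts standing on one of the violet, red or green coasters. This point is on its axis, half-way up (31 mm above its underside); z is up along the jar.
- jar_red_mid (a point): The red paint jar: an upright round jar 42 mm in diameter (red body, 40 mm high) with a black screw cap 38 mm in diameter and a red disc on the cap; 62 mm high in all, about 0.09 kg. It starts standing on one of the violet, red or green coasters. This point is on its axis, half-way up (31 mm above its underside); z is up along the jar.
- jar_green_mid (a point): The green paint jar: an upright round jar 42 mm in diameter (green body, 40 mm high) with a black screw cap 38 mm in diameter and a green disc on the cap; 62 mm high in all, about 0.09 kg. It starts standing on one of the violet, red or green coasters. This point is on its axis, half-way up (31 mm above its underside); z is up along the jar.
- coaster_violet: The violet coaster: a flat violet disc, 76 mm in diameter and 4 mm thick, fixed to the table. One of the three coloured jars stands on it at the start. Its origin is the centre of its underside, at table height; its top is 4 mm above.
- coaster_red: The red coaster: a flat red disc, 76 mm in diameter and 4 mm thick, fixed to the table. One of the three coloured jars stands on it at the start. Its origin is the centre of its underside, at table height; its top is 4 mm above.
- coaster_green: The green coaster: a flat green disc, 76 mm in diameter and 4 mm thick, fixed to the table. One of the three coloured jars stands on it at the start. Its origin is the centre of its underside, at table height; its top is 4 mm above.
- coaster_yellow: The yellow coaster: a flat yellow disc, 76 mm in diameter and 4 mm thick, fixed to the table. It is empty at the start. Its origin is the centre of its underside, at table height; its top is 4 mm above.
- cup_yellow_mid (a point): Yellow water cup, open on top: 80 mm high, outside diameter 60 mm at the rim tapering to 40 mm at the foot, wall 2.5 mm, inner floor 34 mm up, about 0.05 kg. Starts upright in the blue cup, 1 to 2 mm clear of its wall, its top 34 mm standing out above the blue rim (yellow rim 114 mm above the table). Point: on its axis, half-way up (40 mm above foot, 40 mm below rim); z up along the cup.
- cup_blue_mid (a point): The blue cup under the yellow one: the same shape and height (80 mm, standing on the table), with a blue collar 4 mm thick around its rim, about 74 mm in outside diameter, about 0.1 kg, not fixed; it stays where it is. This point is on its axis, 40 mm above the table.
- jar_white_mid (a point): A white paint jar with a black cap and white disc, same shape and size as the coloured jars, standing on the bare table without a coaster; a bystander. This point is on its axis, half-way up (31 mm above its underside).
There are look-alikes about, which are no part of the job. Of the things that look like the part that bears jar_violet_mid, take the one that is farthest from the robot's base at the start.

How it is judged:
By the outcome, as a careful person would: the job done as asked, in the order asked, and still so for the second after the job is handed in, with the robot touching nothing.
It also fails if it takes over 131 s, if anything falls off the work surface, if the arm or the gripper's body presses on something with over 40 N, if the wrist force passes 120 N, or if a joint passes its speed limit or range.

ROBOT

A 6-joint arm with a two-finger parallel gripper is mounted at the origin on the work surface. World frame = base frame: x ahead of the robot, y to its left, z up, the work surface at z = 0. Lengths are in m, angles in rad, forces in N, time in s.
With the tool pointing down it reaches from about 0.25 to 0.725 m from the base axis. Payload 4 kg.
Tool frame: the origin (TCP) lies at the very end of the fingers, on their centre line; the grasp point (between the pads) lies 19 mm behind it; z points along the fingers, y is the line along which they close (so a half turn about z gives the same grasp; the last joint's range is limited). The gripper opens to 85 mm and grips with 20 to 120 N. Pads are 22 mm wide; open, the fingers measure 114 mm over their backs; the gripper's body (76 mm by 85 mm) begins 54 mm behind the grasp point. The pads swing forward as they close: fully open they stand 13 mm farther back than shut.
Start: joints at [1.152, 0.241, 0.005, 1.335, 0, 1.571], TCP at [0.203, 0.457, 0.194] pointing down, gripper open.
Joint ranges: [-2.72, 2.72], [-1.05, 1.87], [-1.09, 1.28], [-1.99, 2.15], [-1.42, 1.44], [-3.14, 3.14]. Speed limits (rad/s): [2.79, 2.79, 3.14, 3.14, 3.14, 3.14].

INTERFACE

Orientations are given as a unit quaternion [x, y, z, w].
In Python, from workcell import bot, vision, workorder, boxes_of gives the robot as it stands.
- The arm moves only by the tool send_rows, never from a script. Its argument "motion" is text: rows parted by semicolons, each of 5 numbers parted by spaces: the closure, from -1 (fully open) to 1 (shut), so that 0 is half open, then the shift along the tool's x, y, z in cm, then the turn about the tool's z in rad. In form: claw x y z twist; .... A call has 1 to 5 rows; each row is the pose to reach, as a shift and turn from the pose commanded when the call began, along the tool's axes at that moment; what a row does not reach only later rows make up. A row lasts 1/10 s, in which the tool goes at most 50 mm and 8.59 degrees, less where a joint would pass 70% of its speed; a pose out of reach is approached as far as the arm can. A call with a gripper value outside its range is refused whole. The fingers move at their own pace and stop on an object; the grip force is fixed at half the most. Time passes only in rows, so rows that repeat a pose let the fingers close. It gives the time, the measured TCP pose, the force, the opening and the grip force at its end, in the units of the state.
- bot.get_obs(): the state, without advancing time (a new reading comes with each control period).
- vision.camera(name): name is "side" or "top" or "wrist"; returns the picture (480x640x3 uint8, red, green, blue); there is no depth.
- vision.camera_model(name): a dict with "fov_y" (degrees; the focal length in pixels is half the picture's height over the tangent of half this angle, whatever the lens; pixels are square), "cx", "cy" (the principal point, pixels), "world_from_camera" (4x4, takes a point from camera to world coordinates); the wrist camera has in their place "hand_eye" (4x4, takes a point from camera to tool coordinates, whose origin is the TCP and whose axes are the flange's). Camera axes: x right, y down, z forward; pixel columns grow to the right and rows downward; lengths in m; the calibration is good to about 2 mm. A picture is of the moment at which its call begins: read the wrist's pose just before it. camera_model takes no time and is no camera call.
- workorder.job_done(): hands the job in; it is judged then, once.
Trained networks look in the newest picture that a camera, given by its name, has taken for a name from the list of things; names that differ only in an ending like _2 or _b are one class to them, and where a whole thing is asked for, a point or a joint stands for the part that bears it (a point fixed in the world has none). Each returns a list of dicts, best first, with "conf" (0 to 1); they miss things now and then, are a little off and sometimes report something else, mostly with a low value. They report only what shows in the picture. A call takes as long as a camera call. They do not tell look-alikes from the thing itself.
- boxes_of(camera, target): "rect" ([centre column, centre row, width, height] in pixels, round what is visible of it).
The state is a dict: "clock": time; "joint_pos": joint angles; "joint_vel": joint speeds; "tau": joint torques, N m; "eef_pos": TCP position; "tool_rot": TCP orientation; "ft_force": force on the tool from outside, world axes, zero at the start; "ft_torque": the same for the moment, N m; "grip_width": finger opening in m; "grasp_force": force on a finger pad.
Only numpy, scipy, OpenCV 4.12 (cv2) and the standard library are available. Lean on these libraries where they do the work, as an engineer would, in place of code of your own. Each camera call takes 0.05 s, during which the arm holds its last target. There are 200 camera calls.

## Working session

There is one attempt and no reset: what is moved stays moved. The work goes in short steps, Python scripts to look and compute and a tool call to move; the robot and the scene stay as the last step left them, time stands still between calls to the robot, and variables do not carry over. Pictures are saved under pics/ and viewed, at most 14 in all, crops included, and the job is handed in when it is done.

Besides the shell and the picture viewer there is one more tool, called after "Request:" as name(argument=value, ...), one argument or row to a line, values as JSON. send_rows: Moves the arm, as the interface text tells. Its arguments: {"type":"object","properties":{"motion":{"type":"string"}},"required":["motion"]}

```bash
mkdir -p pics; ls
cat > h.py <<'E'
import numpy as np, cv2
from workcell import bot, vision, workorder, boxes_of
from scipy.spatial.transform import Rotation as R
def snap(n,name):
    im=vision.camera(n); cv2.imwrite(f'pics/{name}.png',im[:,:,::-1]); return im
def pose():
    o=bot.get_obs(); T=np.eye(4); T[:3,:3]=R.from_quat(o['tool_rot']).as_matrix(); T[:3,3]=o['eef_pos']; return T
def ray(n,u,v,z,T=None):
    m=vision.camera_model(n); f=240/np.tan(np.radians(m['fov_y']/2))
    W=np.array(m['world_from_camera']) if n!='wrist' else T@np.array(m['hand_eye'])
    d=W[:3,:3]@[(u-m['cx'])/f,(v-m['cy'])/f,1]; c=W[:3,3]
    return c+d*(z-c[2])/d[2]
E
python3 - <<'E'
from h import *
np.set_printoptions(precision=4,suppress=True)
print(bot.get_obs()); print(pose())
for n in('top','side'):
    m=vision.camera_model(n);print(n,m)
    snap(n,n+'0')
    for t,z in [('jar_violet_mid',.066),('jar_red_mid',.066),('jar_green_mid',.066),('jar_white_mid',.062),('coaster_violet',.004),('coaster_red',.004),('coaster_green',.004),('coaster_yellow',.004),('cup_yellow_mid',.114),('cup_blue_mid',.08)]:
        for b in boxes_of(n,t): print(t,round(b['conf'],2),np.round(b['rect']),ray(n,*b['rect'][:2],z)[:2])
E
```

```text
pics
{'clock': 0.0, 'joint_pos': array([1.152 , 0.2414, 0.0037, 1.3352, 0.    , 1.5708]), 'joint_vel': array([-0.0005,  0.0007,  0.0004,  0.0007, -0.0014, -0.0014]), 'tau': array([ -0.    , -37.2321,  25.2406,   0.0169,   0.0001,  -0.    ]), 'eef_pos': array([0.203 , 0.4561, 0.1927]), 'tool_rot': array([ 0.2079,  0.9782, -0.001 , -0.0002]), 'ft_force': array([0.1046, 0.2221, 0.0349]), 'ft_torque': array([-0.0627,  0.0173, -0.0126]), 'grasp_force': 0.0, 'grip_width': 0.08567518006324884}
[[-0.9136  0.4066 -0.0009  0.203 ]
 [ 0.4066  0.9136 -0.0019  0.4561]
 [ 0.     -0.0021 -1.      0.1927]
 [ 0.      0.      0.      1.    ]]
top {'fov_y': 45.04333229439942, 'cx': 326.52239849196667, 'cy': 243.46351525673455, 'world_from_camera': array([[ 0.0084, -0.9853,  0.1709,  0.3258],
       [-0.9999, -0.0061,  0.0144,  0.0098],
       [-0.0132, -0.171 , -0.9852,  0.9895],
       [ 0.    ,  0.    ,  0.    ,  1.    ]])}
jar_violet_mid 0.84 [349. 328.  28.  25.] [ 0.3504 -0.0131]
jar_violet_mid 0.69 [398. 333.  33.  25.] [ 0.3432 -0.0898]
jar_violet_mid 0.66 [332. 265.  24.  29.] [0.4512 0.0134]
j
[... 1323 characters left out ...]
6 0.1448]
jar_red_mid 0.66 [359. 367.  33.  44.] [ 0.4359 -0.197 ]
jar_green_mid 0.65 [394. 239.  31.  42.] [ 0.6191 -0.0411]
jar_green_mid 0.36 [235. 204.  39.  50.] [0.4371 0.1694]
jar_white_mid 0.83 [329. 173.  19.  34.] [0.622  0.1528]
coaster_violet 0.85 [392. 255.  43.  36.] [ 0.6323 -0.0295]
coaster_red 0.68 [462. 343.  49.  43.] [ 0.6163 -0.2241]
coaster_red 0.65 [290. 287.  46.  34.] [0.4484 0.0066]
coaster_green 0.8 [359. 381.  52.  47.] [ 0.4463 -0.1915]
coaster_yellow 0.76 [462. 343.  50.  44.] [ 0.6156 -0.2239]
coaster_yellow 0.7 [359. 367.  30.  47.] [ 0.459 -0.172]
cup_yellow_mid 0.67 [230. 182.  33.  41.] [0.4368 0.1725]
cup_blue_mid 0.75 [236. 203.  40.  53.] [0.4344 0.155 ]
```

View pics/top0.png

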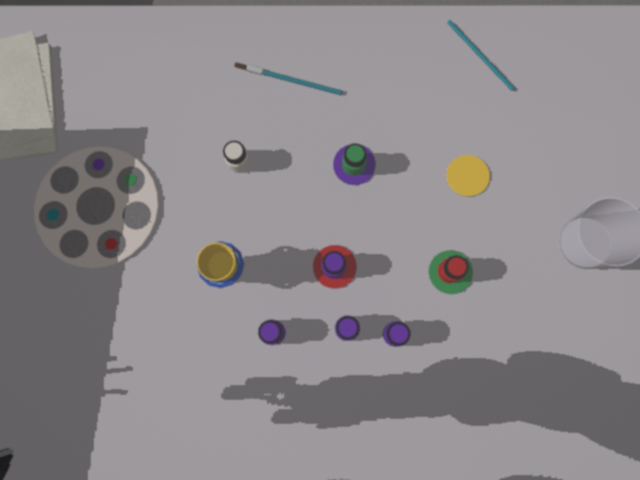

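View pics/side0.png

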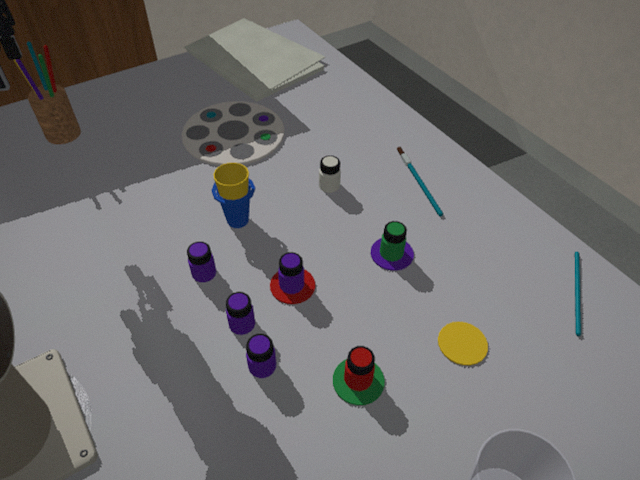

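The top view shows green on the violet coaster (354,160), violet on the red coaster (335,265), red on the green coaster (452,270), the yellow coaster at (468,175), the cups at (218,263) and the white jar at (235,155). The three violet jars standing on the bare table, at (271,332), (347,328) and (398,333), are look-alikes. The side view agrees. Next I'll refine the positions by colour.

```bash
cat >> h.py <<'E'
HUE={'violet':(118,150),'green':(45,85),'yellow':(18,35),'blue':(100,117),'red':(0,8)}
def mask(im,c):
    h=cv2.cvtColor(im,cv2.COLOR_RGB2HSV); a,b=HUE[c]
    m=cv2.inRange(h,(a,110,40),(b,255,255))
    if c=='red': m|=cv2.inRange(h,(172,110,40),(180,255,255))
    return m
def blobs(im,c,amin=40):
    n,l,s,ce=cv2.connectedComponentsWithStats(mask(im,c))
    return [(l==i,s[i],ce[i]) for i in range(1,n) if s[i][4]>amin]
def circ(n,bl,z,T=None):
    "fit circle in plane z to hull of blob"
    c,_=cv2.findContours(bl.astype(np.uint8),0,cv2.CHAIN_APPROX_NONE)
    p=max(c,key=len)[:,0]
    q=np.array([ray(n,u,v,z,T)[:2] for u,v in p]).astype(np.float32)
    (x,y),r=cv2.minEnclosingCircle(q); return np.round([x,y,r],4)
E
python3 - <<'E'
from h import *
for n in('top','side'):
    im=cv2.imread(f'pics/{n}0.png')[:,:,::-1].copy()
    for c in HUE:
        for b,s,ce in blobs(im,c,60):
            print(n,c,s,np.round(ce),'z.066',circ(n,b,.066),'z.004',circ(n,b,.004),'z.114',circ(n,b,.114) if c in('yellow','blue') else '')
E
```

```text
top violet [334 147  40  37 570] [353. 169.] z.066 [ 0.62   -0.0212  0.0342] z.004 [ 0.6397 -0.0233  0.0365] z.114 
top violet [ 93 159  11  11  93] [ 98. 164.] z.066 [0.6182 0.4059 0.0092] z.004 [0.6378 0.4325 0.0098] z.114 
top violet [325 253  18  18 263] [334. 262.] z.066 [0.4564 0.0117 0.015 ] z.004 [0.4652 0.0118 0.016 ] z.114 
top violet [322 264  20  14  76] [330. 273.] z.066 [0.4444 0.015  0.0174] z.004 [0.4523 0.0154 0.0185] z.114 
top violet [339 318  18  19 276] [347. 327.] z.066 [ 0.3523 -0.0104  0.0148] z.004 [ 0.3541 -0.0118  0.0158] z.114 
top violet [260 322  19  19 278] [269. 331.] z.066 [0.3444 0.1129 0.0148] z.004 [0.3456 0.1198 0.0158] z.114 
top violet [384 323  10  22  71] [387. 334.] z.066 [ 0.3427 -0.0802  0.0166] z.004 [ 0.3439 -0.0862  0.0177] z.114 
top violet [389 324  19  19 287] [398. 333.] z.066 [ 0.3434 -0.0911  0.015 ] z.004 [ 0.3446 -0.0979  0.016 ] z.114 
top green [347 146  17  15 196] [355. 153.] z.066 [ 0.6387 -0.0226  0.0136] z.004 [ 0.6597 -0.0247  0.0145] z.114 
top green [126 175  10  10  66] [131. 180.] z.066 [0.5918 0.35   0.0081] z.004 [0
[... 540 characters left out ...]
 0.1852 0.0346]
top red [105 238  12  12 110] [111. 244.] z.066 [0.4837 0.375  0.0097] z.004 [0.4943 0.3995 0.0104] z.114 
top red [314 246  42  42 831] [335. 267.] z.066 [0.4487 0.0104 0.0347] z.004 [0.457  0.0105 0.037 ] z.114 
top red [448 257  19  19 279] [457. 266.] z.066 [ 0.4503 -0.1858  0.0151] z.004 [ 0.4586 -0.1989  0.0161] z.114 Traceback (most recent call last):
  File "<stdin>", line 6, in <module>
  File "h.py", line 26, in circ
    q=np.array([ray(n,u,v,z,T)[:2] for u,v in p]).astype(np.float32)
                ~~~^^^^^^^^^^^
  File "h.py", line 9, in ray
    m=vision.camera_model(n); f=240/np.tan(np.radians(m['fov_y']/2))
ValueError: time passes only in moves, steps and waits
```

Request:
send_rows(
  motion="-1 0 0 -2 -0.14; -1 0 0 -3 -0.28; -1 0 0 -3 -0.4187; -1 0 0 -3 -0.4187",
)

```text
clock: 1.5
eef_pos: [0.2034, 0.4571, 0.224]
tool_rot: [0.0, 1.0, 0.0, 0.0]
ft_force: [0.4, -0.2, -0.0]
grip_width: 0.0858
grasp_force: 0.0
```

Request:
send_rows(
  motion="-1 -2.9 -3.2 0 0; -1 -5.8 -6.4 0 0; -1 -8.7 -9.6 0 0; -1 -11.6 -12.8 0 0; -1 -14.5 -16 0 0",
)

```text
clock: 2.0
eef_pos: [0.349, 0.2953, 0.2234]
tool_rot: [0.002, 1.0, -0.0, -0.0]
ft_force: [0.6, 0.4, -0.2]
grip_width: 0.0857
grasp_force: 0.0
```

Request:
send_rows(
  motion="-1 -2.9 -3.2 0 0; -1 -5.8 -6.4 0 0; -1 -8.7 -9.6 0 0; -1 -11.6 -12.8 0 0; -1 -14.5 -16 0 0",
)

```text
clock: 2.5
eef_pos: [0.4941, 0.1351, 0.2233]
tool_rot: [0.002, 1.0, 0.0, -0.0]
ft_force: [0.2, 1.1, 0.6]
grip_width: 0.0852
grasp_force: 0.0
```

Request:
send_rows(
  motion="-1 -2.9 -3.2 0 0; -1 -5.8 -6.4 0 0; -1 -8.7 -9.6 0 0; -1 -11.6 -12.8 2 0; -1 -14.5 -16 4 0",
)

```text
clock: 3.0
eef_pos: [0.6397, -0.0248, 0.1834]
tool_rot: [0.002, 1.0, 0.0, 0.001]
ft_force: [0.4, 0.2, -0.4]
grip_width: 0.0853
grasp_force: 0.0
```

Run:
```python
from h import *
T=pose(); print(T.round(4)); im=snap('wrist','w0'); print(vision.camera_model('wrist'))
for c in HUE:
    for b,s,ce in blobs(im,c,300): print(c,s,'z.066',circ('wrist',b,.066,T),'z.004',circ('wrist',b,.004,T))
```

```text
[[-1.000e+00  3.700e-03  1.600e-03  6.397e-01]
 [ 3.700e-03  1.000e+00  1.000e-04 -2.480e-02]
 [-1.600e-03  1.000e-04 -1.000e+00  1.834e-01]
 [ 0.000e+00  0.000e+00  0.000e+00  1.000e+00]]
{'fov_y': 68.97681638657055, 'cx': 322.95322633690665, 'cy': 239.76206000210715, 'hand_eye': array([[-1.09854291e-03, -9.63120393e-01, -2.69068581e-01,
         6.67160906e-02],
       [ 9.99999331e-01, -9.60681995e-04, -6.44035622e-04,
         4.57475894e-04],
       [ 3.61794500e-04, -2.69069109e-01,  9.63120804e-01,
        -1.81254688e-01],
       [ 0.00000000e+00,  0.00000000e+00,  0.00000000e+00,
         1.00000000e+00]])}
violet [339   0  52  33 954] z.066 [0.476  0.0075 0.0194] z.004 [0.4559 0.014  0.0234]
violet [ 289  176   68   68 1782] z.066 [ 0.6304 -0.0254  0.0307] z.004 [ 0.6421 -0.0254  0.037 ]
green [ 102    0   80   48 1672] z.066 [ 0.4765 -0.1596  0.03  ] z.004 [ 0.4565 -0.1878  0.0362]
green [306 206  36  33 915] z.066 [ 0.6397 -0.0236  0.0162] z.004 [ 0.6536 -0.0235  0.0196]
yellow [  92  156   75   72 4179] z.066 [ 0.6138 -0.1898  0.0317] z.004 [ 0.6224 -0.2243  0.0382]
blue [ 539    0  101   25 1823] z.066 [0.4775 0.1755 0.0385] z.004 [0.4577 0.2169 0.0465]
red [110   0  53  26 967] z.066 [ 0.4739 -0.1633  0.0198] z.004 [ 0.4534 -0.1922  0.0238]
red [ 319    0   80   57 2171] z.066 [0.4805 0.003  0.0304] z.004 [0.4613 0.0087 0.0367]
```

View pics/w0.png

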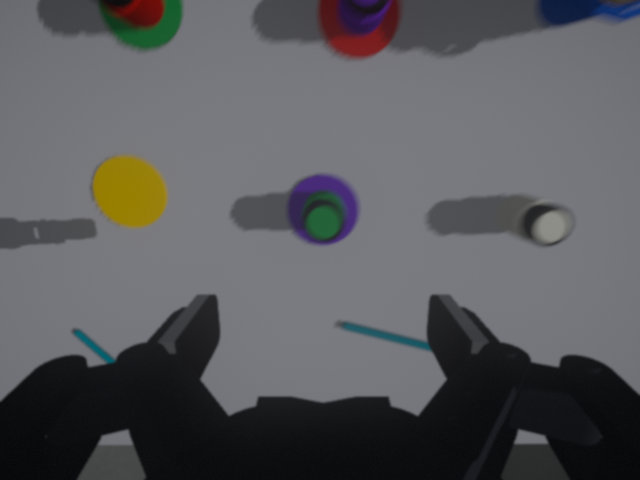

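The wrist view shows the green jar at (323,220), centred on the violet coaster, and the yellow coaster at (130,192). Both agree with the top-view positions. Descending to grip the green jar.

Request:
send_rows(
  motion="-1 0 0.15 4 0; -1 0 0.15 8 0; -1 0 0.15 12 0; -1 0 0.15 15 0; -1 0 0.15 16.7 0",
)

```text
clock: 3.55
eef_pos: [0.6352, -0.0216, 0.0124]
tool_rot: [0.002, 1.0, 0.0, -0.003]
ft_force: [-0.6, -0.1, -0.6]
grip_width: 0.0852
grasp_force: 0.0
```

Request:
send_rows(
  motion="0 0 0 0 0; 0.2 0 0 0 0; 1 0 0 0 0; 1 0 0 0 0; 1 0 0 0 0",
)

```text
clock: 4.05
eef_pos: [0.6402, -0.0219, 0.019]
tool_rot: [0.0, 1.0, -0.0, 0.002]
ft_force: [0.3, -0.6, 4.7]
grip_width: 0.0351
grasp_force: 59.9
```

Request:
send_rows(
  motion="1 0 0 0 0; 1 0 0 0 0; 1 0 0 0 0; 1 0 0 0 0; 1 0 0 0 0",
)

```text
clock: 4.55
eef_pos: [0.6402, -0.0219, 0.0189]
tool_rot: [0.0, 1.0, -0.0, 0.002]
ft_force: [-0.2, -0.3, 6.4]
grip_width: 0.035
grasp_force: 60.1
```

Run:
```python
from h import *
im=vision.camera('side'); c=im[150:320,310:480]; cv2.imwrite('pics/s1.png',cv2.resize(c,(680,680))[:600,:,::-1])
o=bot.get_obs();print(o['ft_force'],o['eef_pos'],o['tool_rot'])
```

```text
[ 0.27819199 -0.44955922  7.35719403] [ 0.64021577 -0.02189531  0.01895929] [ 2.44252905e-04  9.99997263e-01 -1.03803654e-04  2.32469710e-03]
```

View pics/s1.png

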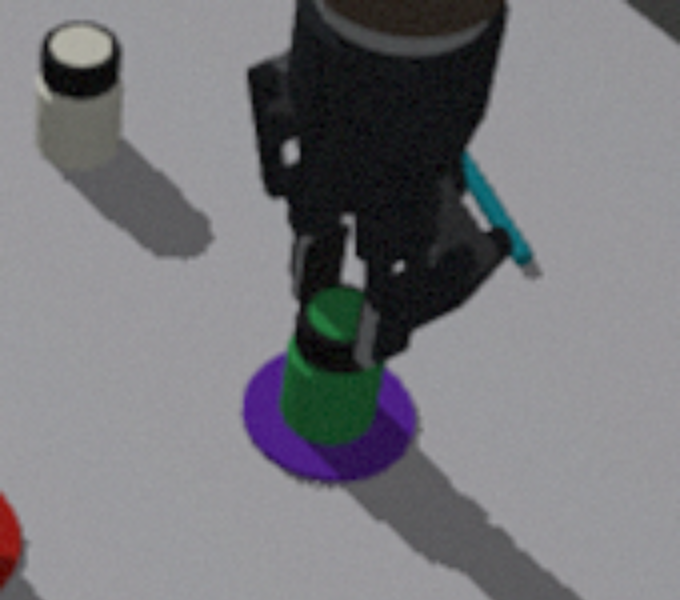

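The side crop shows the pads on the jar's cap (contact near (375,350) in the crop), not on the body. The grip is firm and the jar is upright. I'll lift a little and check.

Request:
send_rows(
  motion="1 0 0 -1 0; 1 0 0 -3 0; 1 0 0 -6 0; 1 0 0 -9 0; 1 0 0 -9 0",
)

```text
clock: 5.1
eef_pos: [0.6415, -0.0218, 0.1122]
tool_rot: [0.0, 1.0, -0.0, 0.005]
ft_force: [0.8, -0.3, -0.1]
grip_width: 0.0352
grasp_force: 60.0
```

Run:
```python
from h import *
T=pose();print(T.round(4)); im=vision.camera('side'); im2=vision.camera('wrist')
c=cv2.resize(im[80:280,300:500],(600,600)); cv2.imwrite('pics/s2.png',np.hstack([c[:, :400],cv2.resize(im2[100:480,120:520],(400,380)).repeat(1,0) if 0 else np.vstack([im2[100:480,120:520],np.zeros((220,400,3),np.uint8)])])[:,:,::-1])
m=vision.camera_model('side'); W=np.linalg.inv(m['world_from_camera']); f=240/np.tan(np.radians(m['fov_y']/2))
for p in [(0,-.0,0),(0,-.02,0),(0,-.02,-.019),(0,-.02,-.04)]:
    q=W@T@np.array([*p,1]); u,v=q[0]/q[2]*f+m['cx'],q[1]/q[2]*f+m['cy']; print(p,'crop',(u-300)*3,(v-80)*3)
```

```text
[[-1.000e+00  2.000e-04  9.100e-03  6.415e-01]
 [ 2.000e-04  1.000e+00 -2.000e-04 -2.180e-02]
 [-9.100e-03 -2.000e-04 -1.000e+00  1.122e-01]
 [ 0.000e+00  0.000e+00  0.000e+00  1.000e+00]]
(0, -0.0, 0) crop 303.73512107239304 379.2889401822199
(0, -0.02, 0) crop 327.6698621737295 402.17754306353896
(0, -0.02, -0.019) crop 332.6643492214488 376.6217013269135
(0, -0.02, -0.04) crop 338.39215974817 347.31358261127707
```

View pics/s2.png

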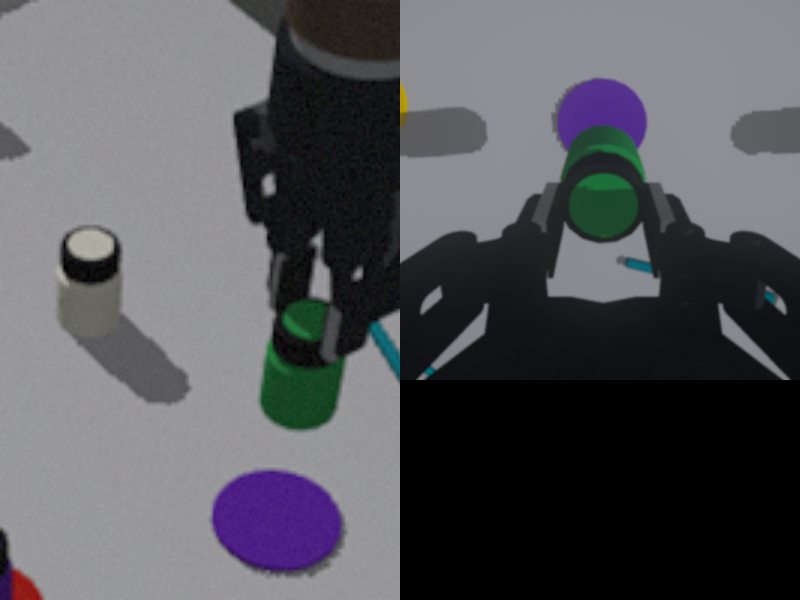

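Request:
send_rows(
  motion="1 0.3 -3 0 0; 1 0.6 -7 0 0; 1 1 -11 0 0; 1 1.4 -15 0 0; 1 1.7 -18.5 0 0",
)

```text
clock: 5.7
eef_pos: [0.6193, -0.2081, 0.1043]
tool_rot: [0.0, 1.0, 0.001, -0.002]
ft_force: [-0.3, -0.1, -0.5]
grip_width: 0.035
grasp_force: 60.0
```

Request:
send_rows(
  motion="1 0.1 -1.7 0 0; 1 0.1 -1.7 0 0; 1 0.1 -1.7 3 0; 1 0.1 -1.7 5 0; 1 0.1 -1.7 5 0",
)

```text
clock: 6.2
eef_pos: [0.617, -0.2206, 0.0519]
tool_rot: [-0.001, 1.0, 0.002, -0.004]
ft_force: [-0.8, 0.8, -1.2]
grip_width: 0.035
grasp_force: 60.0
```

Request:
send_rows(
  motion="1 0 0 0.5 0; 1 0 0 1 0; 1 0 0 1.5 0; 1 0 0 1.5 0; 1 0 0 1.5 0",
)

```text
clock: 6.7
eef_pos: [0.6205, -0.2238, 0.042]
tool_rot: [0.0, 1.0, -0.0, 0.0]
ft_force: [1.0, -0.4, -1.2]
grip_width: 0.0351
grasp_force: 60.0
```

Request:
send_rows(
  motion="1 -0.1 0 0.8 0; 1 -0.1 0 1.6 0; 1 -0.1 0 2.1 0; 1 -0.1 0 2.25 0; 1 -0.1 0 2.25 0",
)

```text
clock: 7.2
eef_pos: [0.621, -0.2237, 0.0191]
tool_rot: [0.0, 1.0, 0.0, -0.0]
ft_force: [-0.8, -0.3, 2.5]
grip_width: 0.0348
grasp_force: 60.3
```

Request:
send_rows(
  motion="1 0 0 0 0; 1 0 0 0 0; 0.4 0 0 0 0; -0.2 0 0 0 0; -1 0 0 0 0",
)

```text
clock: 7.7
eef_pos: [0.6215, -0.2239, 0.019]
tool_rot: [0.0, 1.0, -0.0, 0.0]
ft_force: [-0.8, 0.1, 0.0]
grip_width: 0.0628
grasp_force: 0.0
```

Request:
send_rows(
  motion="-1 0 0 0 0; -1 0 0 0 0; -1 0 0 -4 0; -1 0 0 -8 0; -1 0 0 -12 0",
)

```text
clock: 8.2
eef_pos: [0.6209, -0.2237, 0.1401]
tool_rot: [0.0, 1.0, 0.0, -0.0]
ft_force: [1.4, -0.2, 0.2]
grip_width: 0.0859
grasp_force: 0.0
```

Request:
send_rows(
  motion="-1 2.2 3.2 0 0; -1 4.6 6.6 0 0; -1 7 10 0 0; -1 9.4 13.4 0 0; -1 11.8 16.8 0 0",
)

```text
clock: 8.7
eef_pos: [0.5023, -0.0546, 0.1393]
tool_rot: [0.0, 1.0, 0.0, 0.0]
ft_force: [0.6, 0.9, -0.1]
grip_width: 0.0853
grasp_force: 0.0
```

Request:
send_rows(
  motion="-1 2.2 3.2 0 0; -1 3.9 5.6 0 0; -1 4.7 6.7 0 0; -1 4.7 6.7 0 0; -1 4.7 6.7 0 0",
)

```text
clock: 9.2
eef_pos: [0.4573, 0.0108, 0.1394]
tool_rot: [0.0, 1.0, -0.0, 0.001]
ft_force: [-0.0, 0.6, 0.4]
grip_width: 0.0857
grasp_force: 0.0
```

```bash
cat > look.py <<'E'
from h import *
T=pose(); im=vision.camera('wrist'); print(T[:3,3].round(4))
for c in HUE:
    for b,s,ce in blobs(im,c,300): print(c,s,'z.066',circ('wrist',b,.066,T),'z.004',circ('wrist',b,.004,T))
im=vision.camera('top')
print('TOP')
for c in HUE:
    for b,s,ce in blobs(im,c,90): print(c,s,'z.066',circ('top',b,.066,T),'z.004',circ('top',b,.004,T))
E
python3 look.py
```

```text
[0.4573 0.0108 0.1394]
violet [ 150   45   46   49 1745] z.066 [ 0.3439 -0.0892  0.0152] z.004 [ 0.3325 -0.1137  0.0189]
violet [ 176   47   50   62 1093] z.066 [ 0.3505 -0.0738  0.0201] z.004 [ 0.3408 -0.0946  0.0249]
violet [ 454   47   45   49 1691] z.066 [0.3455 0.1131 0.0149] z.004 [0.3346 0.1378 0.0185]
violet [423  54  51  56 960] z.066 [0.3538 0.0975 0.0192] z.004 [0.3449 0.1185 0.0239]
violet [ 270   59   45   48 1645] z.066 [ 0.3524 -0.0096  0.0148] z.004 [ 0.3432 -0.0147  0.0184]
violet [280  77  43  42 318] z.066 [ 0.3594 -0.0049  0.0173] z.004 [ 0.3518 -0.0088  0.0214]
violet [301 195  50  34 511] z.066 [0.4462 0.0136 0.019 ] z.004 [0.4598 0.0141 0.0236]
violet [ 305  214   40   39 1235] z.066 [0.4566 0.0125 0.0152] z.004 [0.4728 0.0127 0.0189]
violet [ 257  354   70   49 2667] z.066 [ 0.5909 -0.0161  0.0304] z.004 [ 0.6397 -0.0228  0.0377]Traceback (most recent call last):
  File "look.py", line 4, in <module>
    for b,s,ce in blobs(im,c,300): print(c,s,'z.066',circ('wrist',b,.066,T),'z.004',circ('wrist',b,.004,T))
                                                                                    ~~~~^^^^^^^^^^^^^^^^^^
  File "h.py", line 26, in circ
    q=np.array([ray(n,u,v,z,T)[:2] for u,v in p]).astype(np.float32)
                ~~~^^^^^^^^^^^
  File "h.py", line 9, in ray
    m=vision.camera_model(n); f=240/np.tan(np.radians(m['fov_y']/2))
ValueError: time passes only in moves, steps and waits
```

Request:
send_rows(
  motion="-1 0 0.1 4 0; -1 0 0.1 8 0; -1 0 0.1 10.5 0; -1 0 0.1 11.8 0; -1 0 0.1 11.8 0",
)

```text
clock: 9.75
eef_pos: [0.4549, 0.0111, 0.0188]
tool_rot: [0.001, 1.0, -0.0, -0.002]
ft_force: [0.7, -0.3, 0.1]
grip_width: 0.0852
grasp_force: 0.0
```

Request:
send_rows(
  motion="0 0 0 0 0; 0.2 0 0 0 0; 1 0 0 0 0; 1 0 0 0 0; 1 0 0 0 0",
)

```text
clock: 10.25
eef_pos: [0.4575, 0.0122, 0.0227]
tool_rot: [0.0, 1.0, -0.0, 0.001]
ft_force: [-0.5, -1.2, 6.2]
grip_width: 0.0338
grasp_force: 59.1
```

Request:
send_rows(
  motion="1 0 0 0 0; 1 0 0 -1 0; 1 0 0 -3 0; 1 0 0 -6 0; 1 0 0 -9 0",
)

```text
clock: 10.75
eef_pos: [0.4558, 0.0123, 0.1125]
tool_rot: [-0.0, 1.0, 0.0, -0.0]
ft_force: [0.8, 0.3, -1.2]
grip_width: 0.0339
grasp_force: 59.8
```

Request:
send_rows(
  motion="1 -2.5 -0.5 0 0; 1 -6.5 -1.3 0 0; 1 -10.5 -2 0 0; 1 -14.5 -2.8 0 0; 1 -17.2 -3.4 0 0",
)

```text
clock: 11.25
eef_pos: [0.6308, -0.0222, 0.1118]
tool_rot: [0.0, 1.0, -0.0, 0.001]
ft_force: [-0.4, -0.1, -1.5]
grip_width: 0.0342
grasp_force: 59.8
```

Request:
send_rows(
  motion="1 -1.2 -0.15 0 0; 1 -1.2 -0.15 2 0; 1 -1.2 -0.15 4.5 0; 1 -1.2 -0.15 6 0; 1 -1.2 -0.15 6 0",
)

```text
clock: 11.75
eef_pos: [0.6378, -0.0231, 0.0486]
tool_rot: [-0.0, 1.0, 0.0, -0.003]
ft_force: [-0.4, 0.5, -0.5]
grip_width: 0.0341
grasp_force: 59.8
```

Request:
send_rows(
  motion="1 0 0 0 0; 1 0 0 0 0; 1 0 0 0 0",
)

```text
clock: 12.05
eef_pos: [0.6414, -0.0233, 0.0528]
tool_rot: [0.0, 1.0, -0.0, 0.001]
ft_force: [-0.1, 0.0, -1.1]
grip_width: 0.0336
grasp_force: 59.8
```

Request:
send_rows(
  motion="1 0 0 1 0; 1 0 0 2 0; 1 0 0 2.6 0; 1 0 0 2.85 0; 1 0 0 2.85 0",
)

```text
clock: 12.55
eef_pos: [0.64, -0.0232, 0.023]
tool_rot: [0.0, 1.0, 0.0, -0.0]
ft_force: [-2.4, -0.7, 5.7]
grip_width: 0.0342
grasp_force: 60.7
```

Request:
send_rows(
  motion="1 0 0 0 0; 1 0 0 0 0; 0.4 0 0 0 0; -0.2 0 0 0 0; -1 0 0 0 0",
)

```text
clock: 13.05
eef_pos: [0.6402, -0.0232, 0.0221]
tool_rot: [0.0, 1.0, 0.0, -0.0]
ft_force: [-0.3, -0.0, -0.3]
grip_width: 0.0616
grasp_force: 0.0
```

Request:
send_rows(
  motion="-1 0 0 0 0; -1 0 0 0 0; -1 0 0 -4 0; -1 0 0 -8 0; -1 0 0 -12 0",
)

```text
clock: 13.55
eef_pos: [0.6399, -0.0232, 0.1434]
tool_rot: [0.0, 1.0, 0.0, -0.001]
ft_force: [0.5, -1.3, -0.7]
grip_width: 0.085
grasp_force: 0.0
```

Request:
send_rows(
  motion="-1 2.6 -2.2 0 0; -1 5.8 -5 0 0; -1 9 -7.7 0 0; -1 12.2 -10.4 0 0; -1 15.4 -13.2 0 0",
)

```text
clock: 14.05
eef_pos: [0.485, -0.156, 0.1426]
tool_rot: [-0.0, 1.0, -0.0, 0.0]
ft_force: [0.1, -0.6, -1.0]
grip_width: 0.0856
grasp_force: 0.0
```

Request:
send_rows(
  motion="-1 2.6 -2.2 0 0; -1 3.6 -3.05 0 0; -1 3.6 -3.05 0 0; -1 3.6 -3.05 0 0; -1 3.6 -3.05 0 0",
)

```text
clock: 14.55
eef_pos: [0.4515, -0.1851, 0.1426]
tool_rot: [-0.001, 1.0, 0.0, 0.0]
ft_force: [0.0, -0.1, 0.2]
grip_width: 0.0856
grasp_force: 0.0
```

```bash
python3 - <<'E'
s=open('h.py').read().replace("m=vision.camera_model(n);","m=CM.setdefault(n,None) or CM.update({n:vision.camera_model(n)}) or CM[n];")
s=s.replace("def snap","CM={}\ndef snap",1); open('h.py','w').write(s)
E
python3 look.py
```

```text
[ 0.4515 -0.1851  0.1426]
violet [ 438   56   44   47 1631] z.066 [ 0.3439 -0.0918  0.015 ] z.004 [ 0.3341 -0.0695  0.0185]
violet [411  58  49  59 864] z.066 [ 0.3502 -0.1055  0.0196] z.004 [ 0.3418 -0.0864  0.0243]
violet [ 503   69   57   58 1600] z.066 [ 0.3572 -0.0377  0.023 ] z.004 [ 0.3506 -0.0023  0.0285]
violet [ 553   70   45   47 1616] z.066 [ 0.3526 -0.0121  0.0151] z.004 [0.3448 0.0295 0.0187]
green [ 282  174   78   75 2303] z.066 [ 0.4366 -0.1869  0.03  ] z.004 [ 0.449  -0.1875  0.0372]
green [ 262  358   43   41 1069] z.066 [ 0.5839 -0.2192  0.0237] z.004 [ 0.6318 -0.2275  0.0294]
yellow [ 252  340   71   60 1874] z.066 [ 0.5747 -0.2149  0.0312] z.004 [ 0.6204 -0.2222  0.0386]
red [ 491  183   82   78 4942] z.066 [ 0.4432 -0.027   0.0307] z.004 [0.4574 0.011  0.0381]
red [299 195  48  31 438] z.066 [ 0.4401 -0.1848  0.0184] z.004 [ 0.4534 -0.1848  0.0228]
red [ 303  212   40   39 1199] z.066 [ 0.4502 -0.1851  0.0152] z.004 [ 0.466  -0.1852  0.0188]
TOP
violet [347 145  18  17 237] z.066 [ 0.6387 -0.0235  0.0148] z.004 [ 0.6597 -0.0257  0.0158]
violet [334 146  40  38 
[... 627 characters left out ...]
  39  37 424] z.066 [ 0.4416 -0.1755  0.0337] z.004 [ 0.4494 -0.1879  0.0359]
yellow [447 155  42  41 734] z.066 [ 0.6017 -0.2077  0.0349] z.004 [ 0.6203 -0.2223  0.0372]
yellow [ 197  243   39   37 1143] z.066 [0.4546 0.2008 0.0324] z.004 [0.4632 0.2137 0.0346]
blue [200 244  43  43 223] z.066 [0.4508 0.1948 0.0365] z.004 [0.4592 0.2073 0.039 ]
red [105 238  12  12 110] z.066 [0.4836 0.3749 0.0097] z.004 [0.4942 0.3994 0.0104]
red [ 314  246   42   42 1421] z.066 [0.4489 0.0102 0.0347] z.004 [0.4572 0.0102 0.037 ]
red [447 257  20  19 285] z.066 [ 0.4506 -0.1855  0.0154] z.004 [ 0.4589 -0.1986  0.0165]
red [438 260  20  22 162] z.066 [ 0.4431 -0.1741  0.0191] z.004 [ 0.451  -0.1865  0.0203]
```

Violet is on its coaster, about 1 mm from the centre. Red is next.

Request:
send_rows(
  motion="-1 0 0 4 0; -1 0 0 8 0; -1 0 0 10.8 0; -1 0 0 12.1 0; -1 0 0 12.1 0",
)

```text
clock: 15.15
eef_pos: [0.4487, -0.1842, 0.0191]
tool_rot: [-0.001, 1.0, 0.001, -0.003]
ft_force: [0.8, 0.9, 0.7]
grip_width: 0.0853
grasp_force: 0.0
```

Request:
send_rows(
  motion="0 0 0 0 0; 0.2 0 0 0 0; 1 0 0 0 0; 1 0 0 0 0; 1 0 0 0 0",
)

```text
clock: 15.65
eef_pos: [0.4516, -0.186, 0.0233]
tool_rot: [0.0, 1.0, -0.0, 0.002]
ft_force: [-1.3, 0.9, 4.8]
grip_width: 0.0337
grasp_force: 59.1
```

Request:
send_rows(
  motion="1 0 0 0 0; 1 0 0 -1 0; 1 0 0 -3 0; 1 0 0 -6 0; 1 0 0 -9 0",
)

```text
clock: 16.15
eef_pos: [0.4497, -0.1856, 0.113]
tool_rot: [0.0, 1.0, 0.0, -0.0]
ft_force: [1.4, -0.5, -0.8]
grip_width: 0.034
grasp_force: 59.8
```

Request:
send_rows(
  motion="1 -0.1 2.5 0 0; 1 -0.3 6.5 0 0; 1 -0.4 10.5 0 0; 1 -0.5 14.5 0 0; 1 -0.7 18 0 0",
)

```text
clock: 16.65
eef_pos: [0.457, -0.0041, 0.1125]
tool_rot: [0.0, 1.0, 0.0, 0.0]
ft_force: [0.6, -0.2, -1.2]
grip_width: 0.034
grasp_force: 59.9
```

Request:
send_rows(
  motion="1 0 1.65 0 0; 1 0 1.65 2 0; 1 0 1.65 4.5 0; 1 0 1.65 6 0; 1 0 1.65 6 0",
)

```text
clock: 17.15
eef_pos: [0.4551, 0.0108, 0.0502]
tool_rot: [-0.0, 1.0, -0.0, -0.002]
ft_force: [-0.6, 0.0, -1.8]
grip_width: 0.0334
grasp_force: 60.0
```

Request:
send_rows(
  motion="1 0 0 0 0; 1 0 0 0 0; 1 0 0 0 0; 1 0 0 0 0",
)

```text
clock: 17.55
eef_pos: [0.458, 0.0107, 0.0524]
tool_rot: [0.0, 1.0, 0.0, 0.001]
ft_force: [0.1, -0.3, -1.0]
grip_width: 0.0336
grasp_force: 60.0
```

Request:
send_rows(
  motion="1 0 0 1 0; 1 0 0 2 0; 1 0 0 2.6 0; 1 0 0 2.85 0; 1 0 0 2.85 0",
)

```text
clock: 18.05
eef_pos: [0.4571, 0.0109, 0.0234]
tool_rot: [0.0, 1.0, 0.0, -0.0]
ft_force: [-2.4, 0.1, 6.6]
grip_width: 0.0339
grasp_force: 61.3
```

Request:
send_rows(
  motion="1 0 0 0 0; 1 0 0 0 0; 0.4 0 0 0 0; -0.2 0 0 0 0; -1 0 0 0 0",
)

```text
clock: 18.55
eef_pos: [0.4573, 0.0108, 0.0228]
tool_rot: [0.0, 1.0, -0.0, -0.0]
ft_force: [-0.3, 0.3, 0.4]
grip_width: 0.0618
grasp_force: 0.0
```

Request:
send_rows(
  motion="-1 0 0 0 0; -1 0 0 0 0; -1 0 0 -4 0; -1 0 0 -8 0; -1 0 0 -12 0",
)

```text
clock: 19.05
eef_pos: [0.4568, 0.0108, 0.1441]
tool_rot: [0.0, 1.0, 0.0, -0.001]
ft_force: [0.7, 0.5, -0.0]
grip_width: 0.0852
grasp_force: 0.0
```

Request:
send_rows(
  motion="-1 -2.2 -3.2 0 0; -1 -4.6 -6.6 0 0; -1 -7 -10 0 0; -1 -9.4 -13.4 0 0; -1 -11.8 -16.8 0 0",
)

```text
clock: 19.55
eef_pos: [0.576, -0.1587, 0.1429]
tool_rot: [0.0, 1.0, 0.0, 0.0]
ft_force: [0.4, -0.4, -0.3]
grip_width: 0.0856
grasp_force: 0.0
```

Request:
send_rows(
  motion="-1 -2.4 -3.6 0 0; -1 -4 -5.8 0 0; -1 -4.6 -6.7 0 0; -1 -4.6 -6.7 0 0; -1 -4.6 -6.7 0 0",
)

```text
clock: 20.05
eef_pos: [0.6208, -0.224, 0.1424]
tool_rot: [0.0, 1.0, 0.0, -0.001]
ft_force: [0.2, 0.8, 0.3]
grip_width: 0.0853
grasp_force: 0.0
```

```bash
python3 look.py | grep -E "^\[|green|red|TOP"
```

```text
[ 0.6208 -0.224   0.1424]
green [ 322    0   93   59 4374] z.066 [ 0.4705 -0.1945  0.03  ] z.004 [ 0.45   -0.1873  0.0373]
green [ 304  215   38   37 1121] z.066 [ 0.6206 -0.2238  0.0147] z.004 [ 0.6366 -0.2239  0.0182]
red [ 565    0   75   69 4638] z.066 [ 0.4821 -0.0378  0.0302] z.004 [0.4648 0.0069 0.0374]
TOP
green [469 157  17  16 207] z.066 [ 0.6207 -0.2244  0.0137] z.004 [ 0.6405 -0.2402  0.0147]
green [459 166  15  16  92] z.066 [ 0.6041 -0.2061  0.0141] z.004 [ 0.6228 -0.2206  0.0151]
green [ 430  252   40   41 1249] z.066 [ 0.4418 -0.1753  0.0334] z.004 [ 0.4495 -0.1877  0.0357]
red [105 238  12  12 110] z.066 [0.4836 0.3749 0.0097] z.004 [0.4942 0.3994 0.0104]
red [ 314  246   42   42 1269] z.066 [0.4487 0.0105 0.0347] z.004 [0.457  0.0105 0.037 ]
```

Request:
send_rows(
  motion="-1 0 0 4 0; -1 0 0 8 0; -1 0 0 10.8 0; -1 0 0 12.1 0; -1 0 0 12.1 0",
)

```text
clock: 20.65
eef_pos: [0.6195, -0.2229, 0.0203]
tool_rot: [-0.0, 1.0, 0.001, -0.002]
ft_force: [-0.5, -0.1, 0.2]
grip_width: 0.0854
grasp_force: 0.0
```

Request:
send_rows(
  motion="0 0 0 0 0; 0.2 0 0 0 0; 1 0 0 0 0; 1 0 0 0 0; 1 0 0 0 0",
)

```text
clock: 21.15
eef_pos: [0.6228, -0.2246, 0.0246]
tool_rot: [0.0, 1.0, -0.001, 0.002]
ft_force: [-0.3, 1.8, 4.9]
grip_width: 0.033
grasp_force: 59.1
```

Request:
send_rows(
  motion="1 0 0 0 0; 1 0 0 -1 0; 1 0 0 -3 0; 1 0 0 -6 0; 1 0 0 -9 0",
)

```text
clock: 21.65
eef_pos: [0.6207, -0.2241, 0.1131]
tool_rot: [0.0, 1.0, 0.0, -0.001]
ft_force: [0.2, -0.3, -1.0]
grip_width: 0.0327
grasp_force: 59.7
```

Request:
send_rows(
  motion="1 2.5 0.5 0 0; 1 6 1.3 0 0; 1 10 2.1 0 0; 1 13.5 2.9 0 0; 1 16 3.4 0 0",
)

```text
clock: 22.15
eef_pos: [0.4587, -0.1896, 0.1127]
tool_rot: [0.0, 1.0, 0.0, -0.0]
ft_force: [1.2, 0.2, -1.5]
grip_width: 0.0327
grasp_force: 59.8
```

Request:
send_rows(
  motion="1 1.1 0.25 0 0; 1 1.1 0.25 2 0; 1 1.1 0.25 4.5 0; 1 1.1 0.25 6 0; 1 1.1 0.25 6 0",
)

```text
clock: 22.65
eef_pos: [0.4493, -0.1873, 0.0505]
tool_rot: [0.0, 1.0, 0.001, -0.002]
ft_force: [0.1, -0.1, -1.1]
grip_width: 0.0329
grasp_force: 59.8
```

Request:
send_rows(
  motion="1 0 0 0 0; 1 0 0 0 0; 1 0 0 0 0; 1 0 0 0 0",
)

```text
clock: 23.05
eef_pos: [0.451, -0.188, 0.0529]
tool_rot: [0.0, 1.0, -0.0, 0.001]
ft_force: [0.7, 1.3, -1.4]
grip_width: 0.0324
grasp_force: 59.8
```

Request:
send_rows(
  motion="1 0 0 1 0; 1 0 0 2 0; 1 0 0 2.5 0; 1 0 0 2.75 0; 1 0 0 2.75 0",
)

```text
clock: 23.55
eef_pos: [0.4501, -0.1873, 0.0248]
tool_rot: [-0.0, 1.0, 0.0, -0.0]
ft_force: [-0.9, 0.5, 5.4]
grip_width: 0.0327
grasp_force: 62.0
```

Request:
send_rows(
  motion="1 0 0 0 0; 1 0 0 0 0; 0.4 0 0 0 0; -0.2 0 0 0 0; -1 0 0 0 0",
)

```text
clock: 24.05
eef_pos: [0.4504, -0.188, 0.0244]
tool_rot: [0.0, 1.0, -0.0, 0.0]
ft_force: [-0.1, -0.3, 0.2]
grip_width: 0.0608
grasp_force: 0.0
```

Request:
send_rows(
  motion="-1 0 0 0 0; -1 0 0 0 0; -1 0 0 -4 0; -1 0 0 -8 0; -1 0 0 -12 0",
)

```text
clock: 24.55
eef_pos: [0.4498, -0.1876, 0.1456]
tool_rot: [0.0, 1.0, 0.0, -0.0]
ft_force: [1.4, -1.0, 0.3]
grip_width: 0.0855
grasp_force: 0.0
```

Request:
send_rows(
  motion="-1 0 2 -2 0; -1 0 5 -4 0; -1 0 9 -6 0; -1 0 13 -7 0; -1 0 17 -7 0",
)

```text
clock: 25.05
eef_pos: [0.4514, -0.0166, 0.2166]
tool_rot: [0.0, 1.0, -0.0, 0.002]
ft_force: [1.3, 0.2, 0.4]
grip_width: 0.0853
grasp_force: 0.0
```

Request:
send_rows(
  motion="-1 0.1 4 0 0; -1 0.1 8 0 0; -1 0.1 12 0 0; -1 0.2 16 0 0; -1 0.2 19 0 0",
)

```text
clock: 25.55
eef_pos: [0.448, 0.1745, 0.2146]
tool_rot: [-0.001, 1.0, 0.0, 0.0]
ft_force: [1.7, -0.8, 0.8]
grip_width: 0.0853
grasp_force: 0.0
```

Request:
send_rows(
  motion="-1 0 1.9 0 0; -1 0 1.9 0 0; -1 0 1.9 0 0; -1 0 1.9 0 0; -1 0 1.9 0 0",
)

```text
clock: 26.05
eef_pos: [0.4484, 0.1902, 0.2147]
tool_rot: [0.001, 1.0, -0.0, 0.0]
ft_force: [0.9, -0.7, 0.2]
grip_width: 0.0858
grasp_force: 0.0
```

Run:
```python
from h import *
T=pose(); im=snap('wrist','w5'); print(T[:3,3].round(4))
for c in('yellow','blue'):
    for b,s,ce in blobs(im,c,300): print(c,s,'z.114',circ('wrist',b,.114,T),'z.08',circ('wrist',b,.08,T))
im=snap('top','t5')
for c in HUE:
    for b,s,ce in blobs(im,c,90): print(c,s,'z.066',circ('top',b,.066,T),'z.004',circ('top',b,.004,T))
```

```text
[0.4484 0.1902 0.2147]
yellow [ 291  191   71   70 3871] z.114 [0.4493 0.1934 0.0299] z.08 [0.4575 0.1937 0.0335]
yellow [   0  313   29   52 1163] z.114 [ 0.5536 -0.1035  0.0272] z.08 [ 0.5743 -0.139   0.0305]
blue [287 179  80  47 818] z.114 [0.4419 0.1932 0.0328] z.08 [0.4492 0.1935 0.0368]
violet [347 145  18  17 238] z.066 [ 0.639  -0.0231  0.0148] z.004 [ 0.66   -0.0253  0.0157]
violet [334 146  40  38 785] z.066 [ 0.6199 -0.0209  0.0341] z.004 [ 0.6397 -0.0229  0.0364]
violet [339 318  18  19 274] z.066 [ 0.3523 -0.0104  0.0148] z.004 [ 0.3541 -0.0118  0.0158]
violet [260 322  19  19 275] z.066 [0.3444 0.1129 0.0148] z.004 [0.3456 0.1198 0.0158]
violet [390 324  18  19 279] z.066 [ 0.3433 -0.0911  0.0149] z.004 [ 0.3444 -0.0979  0.0159]
green [430 263  39  30 552] z.066 [ 0.4368 -0.173   0.0329] z.004 [ 0.4443 -0.1853  0.0351]
green [449 265  15  12  98] z.066 [ 0.4449 -0.1853  0.0126] z.004 [ 0.4529 -0.1984  0.0134]
yellow [ 447  155   43   41 1371] z.066 [ 0.6016 -0.2086  0.0352] z.004 [ 0.6201 -0.2233  0.0375]
yellow [197 248  39  32 996] z.066 [0.4545 0.2008 0.0325] z.004 [0.4632 0.2136 0.0347]
blue [200 250  43  37 231] z.066 [0.4495 0.195  0.0363] z.004 [0.4579 0.2075 0.0387]
red [314 246  42  42 986] z.066 [0.4487 0.0105 0.0347] z.004 [0.457  0.0105 0.037 ]
red [325 253  19  19 278] z.066 [0.4556 0.011  0.0152] z.004 [0.4643 0.0111 0.0163]
```

View pics/w5.png

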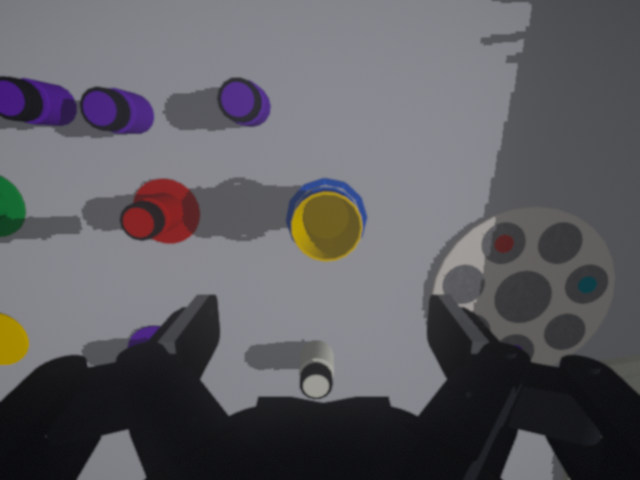

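The wrist view shows the cup rim centred at (326,226) and free all round. That puts the cup at about (0.449, 0.193), and the open fingers straddle it. From the jar grasps the real pad tips sit about 3 cm behind the TCP, so I aim for TCP z of about 0.062.

Request:
send_rows(
  motion="-1 -0.1 0.25 3 0; -1 -0.1 0.25 6 0; -1 -0.1 0.25 9 0; -1 -0.1 0.25 10.5 0; -1 -0.1 0.25 10.5 0",
)

```text
clock: 26.65
eef_pos: [0.4473, 0.1923, 0.1072]
tool_rot: [0.001, 1.0, -0.001, -0.003]
ft_force: [0.3, 0.2, -0.7]
grip_width: 0.0851
grasp_force: 0.0
```

Request:
send_rows(
  motion="-1 0 0 1 0; -1 0 0 2 0; -1 0 0 3.2 0; -1 0 0 4.3 0; -1 0 0 4.7 0",
)

```text
clock: 27.15
eef_pos: [0.4484, 0.1934, 0.0611]
tool_rot: [0.0, 1.0, -0.0, -0.001]
ft_force: [0.1, 0.1, -0.2]
grip_width: 0.0849
grasp_force: 0.0
```

Request:
send_rows(
  motion="-0.5 0 0 0 0; -0.5 0 0 0 0; -0.4 0 0 0 0; -0.4 0 0 0 0; -0.4 0 0 0 0",
)

```text
clock: 27.65
eef_pos: [0.4497, 0.1939, 0.0631]
tool_rot: [0.0, 1.0, 0.0, 0.0]
ft_force: [0.3, -0.4, 1.5]
grip_width: 0.0594
grasp_force: 3.7
```

Run:
```python
from h import *
im=vision.camera('side'); c=im[100:260,150:310]; cv2.imwrite('pics/s6.png',cv2.resize(c,(600,600))[:,:,::-1])
```

```text
(no output)
```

View pics/s6.png

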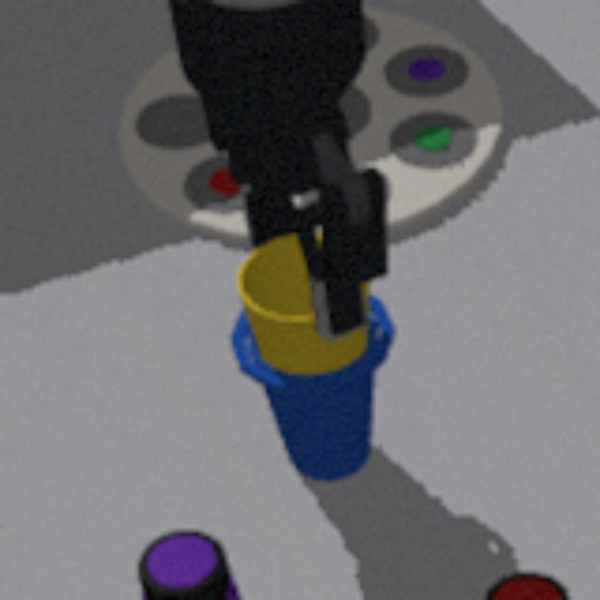

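The side crop shows the near pad on the yellow wall at (340,315), above the blue collar. Closing fully and lifting.

Request:
send_rows(
  motion="-0.2 0 0 0 0; 0 0 0 0 0; 1 0 0 0 0; 1 0 0 0 0; 1 0 0 0 0",
)

```text
clock: 28.2
eef_pos: [0.4503, 0.1941, 0.064]
tool_rot: [0.0, 1.0, 0.0, 0.001]
ft_force: [-0.6, -0.2, 6.5]
grip_width: 0.0569
grasp_force: 62.2
```

Request:
send_rows(
  motion="1 0 0 0 0; 1 0 0 -0.4 0; 1 0 0 -1 0; 1 0 0 -1.8 0; 1 0 0 -2.6 0",
)

```text
clock: 28.7
eef_pos: [0.4493, 0.1938, 0.0892]
tool_rot: [0.0, 1.0, -0.0, -0.0]
ft_force: [0.4, 0.5, 0.1]
grip_width: 0.0566
grasp_force: 63.6
```

Request:
send_rows(
  motion="1 0 0 -1.5 0; 1 0 0 -3 0; 1 0 0 -4.5 0; 1 0 0 -6 0; 1 0 0 -7.5 0",
)

```text
clock: 29.2
eef_pos: [0.4493, 0.1938, 0.1648]
tool_rot: [0.0, 1.0, 0.0, 0.0]
ft_force: [0.6, 0.5, 0.6]
grip_width: 0.0564
grasp_force: 63.6
```

Request:
send_rows(
  motion="1 0 0 -1 0; 1 0 0 -2 0; 1 0 0 -3 0; 1 0 0 -3 0; 1 0 0 -3 0",
)

```text
clock: 29.7
eef_pos: [0.4493, 0.1938, 0.1935]
tool_rot: [0.0, 1.0, 0.0, -0.0]
ft_force: [-0.4, -0.7, -0.9]
grip_width: 0.0566
grasp_force: 63.7
```

Run:
```python
from h import *
im=vision.camera('side'); c=im[60:260,130:330]; cv2.imwrite('pics/s7.png',cv2.resize(c,(600,600))[:,:,::-1])
```

```text
(no output)
```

View pics/s7.png

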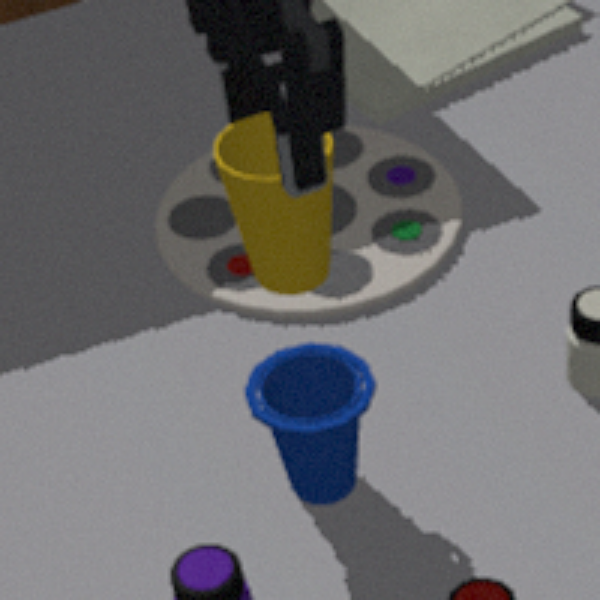

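The yellow cup hangs upright and the blue cup stands undisturbed. Carrying the cup to the yellow coaster.

Request:
send_rows(
  motion="1 -0.8 -2 0 0; 1 -2.2 -5.4 0 0; 1 -3.6 -8.8 0 0; 1 -5 -12.2 0 0; 1 -6.4 -15.6 0 0",
)

```text
clock: 30.25
eef_pos: [0.5131, 0.0365, 0.1927]
tool_rot: [-0.0, 1.0, -0.0, -0.001]
ft_force: [1.4, 0.6, 0.4]
grip_width: 0.0566
grasp_force: 63.7
```

Request:
send_rows(
  motion="1 -1.4 -3.4 0 0; 1 -2.8 -6.8 0 0; 1 -4.2 -10.2 0 0; 1 -5.6 -13.6 0 0; 1 -7 -17 0 0",
)

```text
clock: 30.75
eef_pos: [0.5831, -0.1336, 0.1925]
tool_rot: [0.0, 1.0, 0.0, -0.001]
ft_force: [0.5, 0.0, -0.1]
grip_width: 0.0564
grasp_force: 63.7
```

Request:
send_rows(
  motion="1 -1.4 -3.4 0 0; 1 -2.8 -6.8 0 0; 1 -3.6 -8.5 0 0; 1 -3.8 -9.1 0 0; 1 -3.8 -9.1 0 0",
)

```text
clock: 31.25
eef_pos: [0.6208, -0.2237, 0.1922]
tool_rot: [0.001, 1.0, 0.0, -0.001]
ft_force: [-0.1, 0.0, -0.4]
grip_width: 0.0566
grasp_force: 63.7
```

Request:
send_rows(
  motion="1 0 0 2 0; 1 0 0 5 0; 1 0 0 8 0; 1 0 0 11 0; 1 0 0 12 0",
)

```text
clock: 31.75
eef_pos: [0.6183, -0.2205, 0.0699]
tool_rot: [-0.001, 1.0, 0.001, -0.003]
ft_force: [-0.1, 0.4, -0.5]
grip_width: 0.0566
grasp_force: 63.8
```

Request:
send_rows(
  motion="1 0 0 0 0; 1 0 0 0 0; 1 0 0 0 0; 1 0 0 0 0; 1 0 0 0 0",
)

```text
clock: 32.25
eef_pos: [0.622, -0.2236, 0.0749]
tool_rot: [0.0, 1.0, -0.0, 0.001]
ft_force: [0.1, -0.3, -0.8]
grip_width: 0.0562
grasp_force: 63.8
```

Request:
send_rows(
  motion="1 0 0 1 0; 1 0 0 2 0; 1 0 0 3 0; 1 0 0 3.3 0; 1 0 0 3.3 0",
)

```text
clock: 32.75
eef_pos: [0.6202, -0.2229, 0.039]
tool_rot: [0.0, 1.0, 0.0, -0.001]
ft_force: [-0.3, -0.0, 0.6]
grip_width: 0.0565
grasp_force: 63.8
```

Request:
send_rows(
  motion="1 0 0 0.2 0; 1 0 0 0.4 0; 1 0 0 0.6 0; 1 0 0 0.6 0; 1 0 0 0.6 0",
)

```text
clock: 33.25
eef_pos: [0.6213, -0.2233, 0.0347]
tool_rot: [0.0, 1.0, -0.0, 0.0]
ft_force: [-0.6, 0.2, -0.2]
grip_width: 0.0564
grasp_force: 63.8
```

Request:
send_rows(
  motion="1 0 0 0.1 0; 1 0 0 0.2 0; 1 0 0 0.2 0; 1 0 0 0.2 0; 1 0 0 0.2 0",
)

```text
clock: 33.75
eef_pos: [0.6221, -0.2234, 0.0341]
tool_rot: [0.0, 1.0, -0.0, 0.001]
ft_force: [-0.4, 0.5, 5.7]
grip_width: 0.0568
grasp_force: 64.3
```

Contact, 5.7 N. Release and retreat straight up.

Request:
send_rows(
  motion="0 0 0 0 0; -0.4 0 0 0 0; -0.8 0 0 0 0; -1 0 0 0 0; -1 0 0 0 0",
)

```text
clock: 34.25
eef_pos: [0.621, -0.2231, 0.0321]
tool_rot: [0.0, 1.0, 0.0, -0.0]
ft_force: [0.5, -0.2, 0.1]
grip_width: 0.0853
grasp_force: 0.0
```

Request:
send_rows(
  motion="-1 0 0 0 0; -1 0 0 0 0; -1 0 0 -4 0; -1 0 0 -8 0; -1 0 0 -12 0",
)

```text
clock: 34.75
eef_pos: [0.6209, -0.2231, 0.1536]
tool_rot: [0.0, 1.0, 0.0, -0.0]
ft_force: [0.8, 0.1, 0.5]
grip_width: 0.0854
grasp_force: 0.0
```

Request:
send_rows(
  motion="-1 0 0 -3 0; -1 4 0 -5 0; -1 8 2 -5 0; -1 12 4 -5 0; -1 16 6 -5 0",
)

```text
clock: 35.25
eef_pos: [0.4597, -0.1627, 0.2026]
tool_rot: [0.0, 1.0, -0.0, 0.0]
ft_force: [0.4, 1.4, 0.7]
grip_width: 0.0854
grasp_force: 0.0
```

Request:
send_rows(
  motion="-1 3 0 -3 0; -1 6 0 -3 0; -1 9 2 -3 0; -1 9 2 -3 0; -1 9 2 -3 0",
)

```text
clock: 35.75
eef_pos: [0.3714, -0.1432, 0.2332]
tool_rot: [-0.0, 1.0, -0.0, 0.001]
ft_force: [-0.1, 0.3, -0.0]
grip_width: 0.0854
grasp_force: 0.0
```

Run:
```python
from h import *
im=snap('top','t9'); snap('side','s9')
for c in HUE:
    for b,s,ce in blobs(im,c,60): print(c,s,'z.066',circ('top',b,.066),'z.004',circ('top',b,.004),'z.084',circ('top',b,.084))
```

```text
violet [347 145  18  17 237] z.066 [ 0.6387 -0.0235  0.0148] z.004 [ 0.6597 -0.0257  0.0158] z.084 [ 0.6326 -0.0228  0.0146]
violet [334 146  40  38 783] z.066 [ 0.6199 -0.021   0.034 ] z.004 [ 0.6396 -0.0231  0.0363] z.084 [ 0.6141 -0.0204  0.0334]
violet [ 93 159  11  11  92] z.066 [0.6182 0.4057 0.0091] z.004 [0.6378 0.4323 0.0097] z.084 [0.6125 0.398  0.0089]
violet [339 318  18  19 275] z.066 [ 0.3523 -0.0104  0.0148] z.004 [ 0.3541 -0.0118  0.0158] z.084 [ 0.3518 -0.01    0.0145]
violet [260 322  19  19 277] z.066 [0.3444 0.113  0.0149] z.004 [0.3457 0.1199 0.0159] z.084 [0.3441 0.111  0.0146]
violet [384 323  10  22  70] z.066 [ 0.3427 -0.0802  0.0166] z.004 [ 0.3439 -0.0862  0.0177] z.084 [ 0.3424 -0.0785  0.0162]
violet [389 324  19  19 282] z.066 [ 0.3432 -0.0911  0.0149] z.004 [ 0.3444 -0.0978  0.0159] z.084 [ 0.3429 -0.0891  0.0146]
green [128 175   8  10  62] z.066 [0.5918 0.3498 0.0081] z.004 [0.6097 0.3726 0.0087] z.084 [0.5866 0.3431 0.008 ]
green [430 252  37  35 556] z.066 [ 0.4425 -0.1743  0.0332] z.004 [ 0.4503 -0.1866  0.0354] z.084 [ 0.4402 -0.1707  0.0326]
green [449 260  17  16 188] z.066 [ 0.4481 -0.1867  0.0138] z.004 [ 0.4563 -0.1999  0.0147] z.084 [ 0.4457 -0.1829  0.0136]
yellow [ 447  143   52   53 1906] z.066 [ 0.6124 -0.2176  0.049 ] z.004 [ 0.6317 -0.2329  0.0522] z.084 [ 0.6069 -0.2132  0.048 ]
blue [ 198  242   46   45 1521] z.066 [0.4515 0.1947 0.0371] z.004 [0.46   0.2071 0.0396] z.084 [0.4491 0.191  0.0364]
red [105 238  12  12 112] z.066 [0.4837 0.3749 0.0098] z.004 [0.4943 0.3995 0.0104] z.084 [0.4806 0.3678 0.0096]
red [313 246  43  42 996] z.066 [0.4489 0.0103 0.0346] z.004 [0.4571 0.0104 0.0369] z.084 [0.4465 0.0103 0.0339]
red [325 253  19  19 279] z.066 [0.4555 0.0109 0.0153] z.004 [0.4643 0.011  0.0164] z.084 [0.453  0.0109 0.015 ]
```

View pics/s9.png

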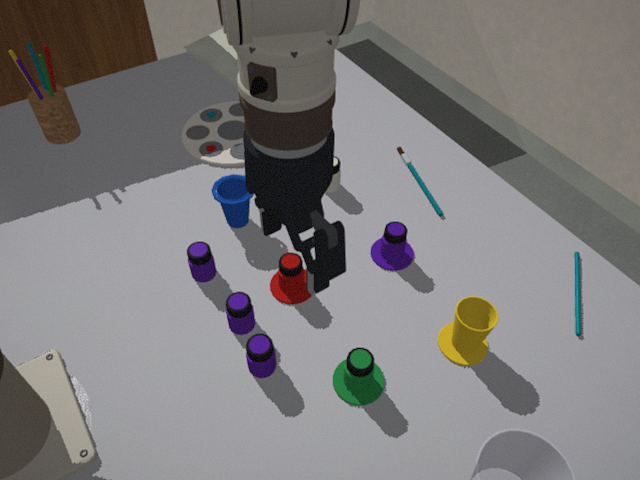

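View pics/t9.png

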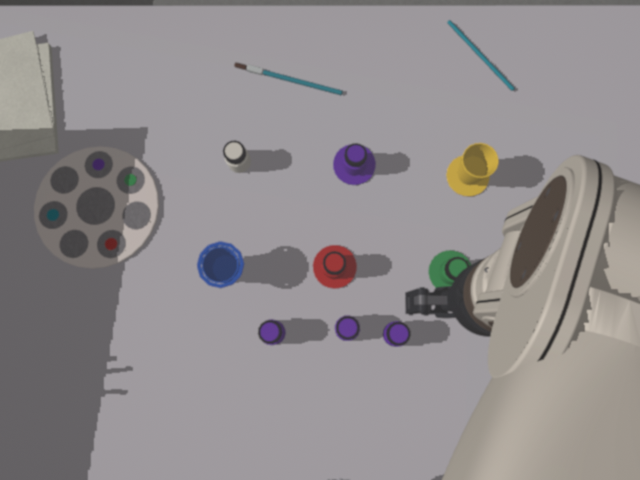

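The side view shows all the jars upright on their own coasters, the yellow cup on the yellow coaster at (473,325), and the blue cup and white jar in place. The top view agrees: rim at (480,161) over the coaster at (468,175), and the gripper is clear.

```bash
python3 -c "
from h import *
print(ray('top',480,161,.084)); print(workorder.job_done())"
```

```text
[ 0.62014477 -0.22480316  0.084     ]
the job is handed in; nothing more can be done
None
```

The job is handed in (no verdict returned): the violet, red and green jars and the yellow cup stand within about 2 mm of the middle of their own coasters, the blue cup and white jar stand where they were, and nothing was knocked over.

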